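# Put the bar pull away and slide the fittings box shut

### The job

Put away the loose steel bar pull that lies at the left, between the vice and the drawer cabinet: lay it flat on the floor of the wooden fittings box, next to the pull that is already in there, and let go of it. Then slide the box's lid all the way home along its grooves so that no dust gets at the fittings. Leave the masking tape and the sanding block where they are.

Things in the scene. Friction and masses are not known exactly. Their poses are not given: they have to be found in the camera images.
- fittings_box: low wooden box screwed to the bench, 146 (x) x 242 (y) x 42 mm; origin at the centre of its underside, z up, y along its length. Its lid slides out over the low end at -y. Walls 9 mm thick; floor inside 8 mm above the bench. Main compartment x -64 to +64, y -66 to +112 mm; past a partition at -y a small screw pocket, always under the lid. Lid underside 22 mm above the floor: stacked pulls block it
- bay_floor (a point): centre of the main compartment's floor, 23 mm from the box's origin along +y and 8 mm up; its axes are the box's. Between box and robot a drill jig is screwed to the bench (world x 0.2 to 0.44, y -0.1 to 0.12, low but for its red lever, 175 mm high at about x 0.38, y 0)
- lid_end (a point): middle of the outer (-y) end face of lid and batten, 40 mm above the bench, axes as the box's. The lid is a plywood plate, 137 mm wide, z 30 to 36 mm, with a dark wooden batten on top along that end, 96 mm wide (x), 16 mm thick (y), top at z 49 mm, flush with the lid's end. Push it toward the box's +y to shut the lid; shut, this point is 121 mm from the box's origin along -y
- lid (a joint): how far the lid is drawn out along the box's -y, in m: 0 is fully shut against its stop (end face flush with the box's end), 0.2 fully out. At the start 0.184 or more: the whole main compartment is open from above. It takes about 3 N to slide and stays where it is left
- bar_pull: the loose steel furniture pull lying on the bench, 160 x 36 x 12 mm, about 60 g; origin at the centre of its underside, x along the bar. A 12 mm round bar, 160 mm long, lies at y = -12 mm; two 10 mm posts at x = -58 and +58 mm run to y = +18 mm; grip across the bar between them. A 155 mm drawer cabinet stands behind it (world x > 0.54, y 0.12 to 0.44): lift it over 0.2 m before carrying it
- pull_mid (a point): 6 mm above the bar pull's origin, at half its thickness; axes as the pull's
- mate_pull: an identical pull lying in the box on the floor, along the +x wall, its length along the box's y, its centre 38 to 41 mm from the box's centre line, its bar on the +x side and its posts toward -x; origin and axes as for bar_pull. The rest of the compartment's width is free
- mate_mid (a point): 6 mm above the mate pull's origin, at half its thickness
- masking_tape: roll of masking tape lying flat, 101 mm across, 25 mm high; origin at the centre of its underside
- sanding_block: cork sanding block, 126 x 97 x 24 mm; origin at the centre of its underside

How it is judged:
By the outcome, as a careful person would: the job done as asked, in the order asked, and still so for the second after the job is handed in, with the robot touching nothing.
It also fails if it takes over 58 s, if anything falls off the work surface, if the arm or the gripper's body presses on something with over 40 N, if the wrist force passes 120 N, or if a joint passes its speed limit or range.

### The arm

A 6-joint arm with a two-finger parallel gripper is mounted at the origin on a cart in front of the work surface, level with it; the furniture and walls round the work are solid. World frame = base frame: x ahead of the robot, y to its left, z up, the work surface at z = 0. Lengths are in m, angles in rad, forces in N, time in s.
With the tool pointing down it reaches from about 0.35 to 0.975 m from the base axis. Payload 4.9 kg.
Tool frame: the origin (TCP) lies midway between the tips of the shut fingers; the grasp point (between the pads) lies 19 mm behind it (manip.hold_point_z is the distance from the TCP to the grasp point, in m); z points along the fingers, y is the line along which they close (so a half turn about z gives the same grasp; the last joint's range is limited). The gripper opens to 85 mm and grips with 20 to 120 N. Pads are 22 mm wide; open, the fingers measure 114 mm over their backs; the gripper's body (76 mm by 85 mm) begins 54 mm behind the grasp point. The pads swing forward as they close: fully open they stand 13 mm farther back than shut.
Start: joints at [1.024, 0.053, 1.613, -0, 1.476, -0.119], TCP at [0.259, 0.569, 0.198] pointing down, gripper open.
Joint ranges: [-3.01, 3.01], [-1.01, 2.22], [0.06, 2.58], [-1.02, 4.17], [0.09, 2.62], [-3.14, 3.14]. Speed limits (rad/s): [2.57, 2.57, 3.14, 3.14, 3.14, 3.14].

### API

Orientations are given as a unit quaternion [w, x, y, z].
In Python, from plant import manip gives the robot as it stands. The module is installed in compiled form; this text tells all that it offers.
- The arm moves only by the shell command python3 -m jog 'ROWS' [OPENING]. ROWS is JSON, one flat list of numbers, 6 for each row, row after row: the shift along the tool's x, y, z in units of 0.1 m (1.0 is 0.1 m), then the turn, a rotation vector about the tool's x, y, z in units of 180 degrees (1.0 is 180 degrees). A call has 1 to 8 rows; each row is the pose to reach, as a shift and turn from the pose commanded when the call began, along the tool's axes at that moment, turning the shorter way round; what a row does not reach only later rows make up. A row lasts 1/8 s, in which the tool goes at most 62.5 mm and 10.7 degrees, less where a joint would pass 70% of its speed; a pose out of reach is approached as far as the arm can. A call with a number of a shift or a turn outside -1 to 1 is refused whole. A call with a gripper value outside its range is refused whole. OPENING is the finger opening in mm, from 0 to 85.4, set as the call begins (- or left out, the last holds). The fingers move at their own pace and stop on an object; the grip force is fixed at half the most. Time passes only in rows, so rows that repeat a pose let the fingers close. It gives the time, the measured TCP pose, the force, the opening and the grip force at its end, in the units of the state.
- manip.state(): the state, without advancing time (a new reading comes with each control period).
- manip.grab_frame(name): name is "scene" or "top"; returns a dict with "img" (384x512x3 uint8, blue, green, red), "z_map" (384x512 float32, m along the optical axis (not along the pixel's ray), 0 where there is no reading), "fx", "fy", "cx", "cy" (pixels), "xyz" and "attitude" of the camera in the world. Camera axes: x right, y up, looking along -z (the intrinsics and any distortion apply to the point x, -y, -z); pixel columns grow to the right and rows downward; lengths in m; the calibration is good to about 2 mm. A picture is of the moment at which its call begins.
- manip.job_done(): hands the job in; it is judged then, once.
The state is a dict: "time": time; "joint_pos": joint angles; "joint_vel": joint speeds; "joint_efforts": joint torques, N m; "tool_pos": TCP position; "tool_rot": TCP orientation; "contact_force": force on the tool from outside, world axes, zero at the start; "ft_torque": the same for the moment, N m; "gripper_width": opening from 0.0 (shut) to 1.0 (fully open); "grasp_force": force on a finger pad.
Only numpy, scipy, OpenCV 4.12 (cv2) and the standard library are available. Lean on these libraries where they do the work, as an engineer would, in place of code of your own. Each camera call takes 0.05 s, during which the arm holds its last target. There are 200 camera calls.

## Working session

There is one attempt and no reset: what is moved stays moved. The work goes in short steps, Python scripts to look and compute and a shell command to move; the robot and the scene stay as the last step left them, time stands still between calls to the robot, and variables do not carry over. Pictures are saved under pics/ and viewed, at most 10 in all, crops included, and the job is handed in when it is done.

```bash
mkdir -p pics
cat > h.py <<'E'
import numpy as np, cv2
from scipy.spatial.transform import Rotation as R
from plant import manip
def rot(q): return R.from_quat([q[1],q[2],q[3],q[0]])
def cloud(f):
    v,u=np.mgrid[0:384,0:512]; d=f["z_map"].astype(float)
    p=np.stack([(u-f["cx"])/f["fx"]*d,-(v-f["cy"])/f["fy"]*d,-d],-1)
    return p@rot(f["attitude"]).as_matrix().T+np.array(f["xyz"])
def plane(f,u,v,z):
    d=rot(f["attitude"]).apply([(u-f["cx"])/f["fx"],-(v-f["cy"])/f["fy"],-1]); o=np.array(f["xyz"])
    return o+d*(z-o[2])/d[2]
E
python3 - <<'E'
from h import *
for n in("scene","top"):
    f=manip.grab_frame(n); cv2.imwrite(f"pics/{n}0.png",cv2.resize(f["img"],(768,576)))
    print(n,{k:f[k] for k in f if k not in("img","z_map")}, np.percentile(f["z_map"],[0,50,100]))
    np.savez(f"{n}0.npz",**f)
print(manip.state(), manip.hold_point_z)
E
```

```text
scene {'fx': 495.8285592630829, 'fy': 495.8285592630829, 'cx': 248.10128541151974, 'cy': 195.53925598683782, 'xyz': array([-0.15809545, -1.17902335,  1.37465477]), 'attitude': array([ 0.88883049,  0.35504128, -0.09892217, -0.27228744])} [0.         2.33055425 3.99248695]
top {'fx': 439.19160847792324, 'fy': 439.19160847792324, 'cx': 249.8881251575552, 'cy': 193.70381643938703, 'xyz': array([ 0.33918395, -0.14518132,  1.45107703]), 'attitude': array([-0.70252362, -0.04655652,  0.04269625,  0.70885125])} [0.         1.58998853 2.43489575]
{'time': 0.1, 'joint_pos': array([ 1.02405657e+00,  5.32860439e-02,  1.61417331e+00,  1.51237954e-05,
        1.47600872e+00, -1.18983089e-01]), 'joint_vel': array([-0.00047144,  0.00043114,  0.00018741, -0.00119917,  0.00142573,
        0.0012321 ]), 'joint_efforts': array([ 1.59224196e-04, -3.94909143e+01, -3.71359956e+01, -9.79668954e-06,
        3.97572221e-03,  6.63534848e-06]), 'tool_pos': array([0.25892306, 0.56814804, 0.19727907]), 'tool_rot': array([-3.13509627e-04,  2.12252064e-01,  9.77214501e-01, -8.83780645e-04]), 'contact_force': array([-0.70825229, -0.22886759,  0.35338347]), 'ft_torque': array([-0.03782858,  0.01612239, -0.06283838]), 'grasp_force': 0.0, 'gripper_width': 0.993886536129349} 0.0187
```

View pics/scene0.png

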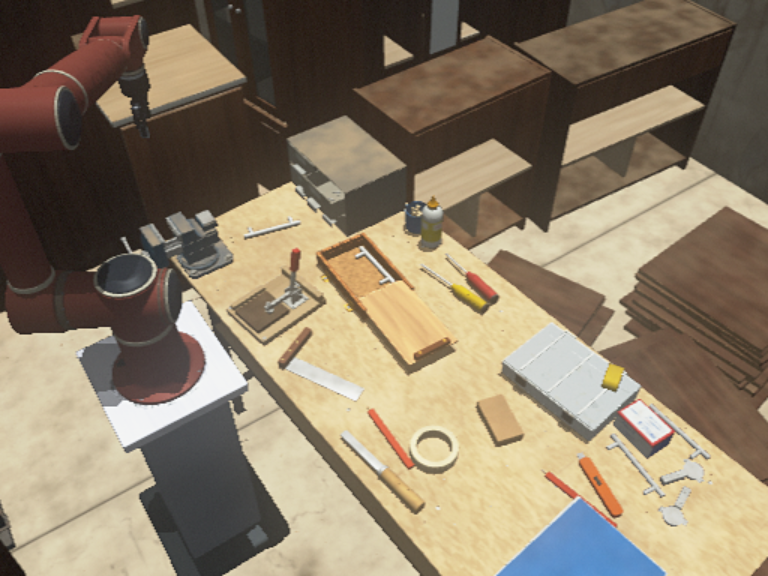

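View pics/top0.png

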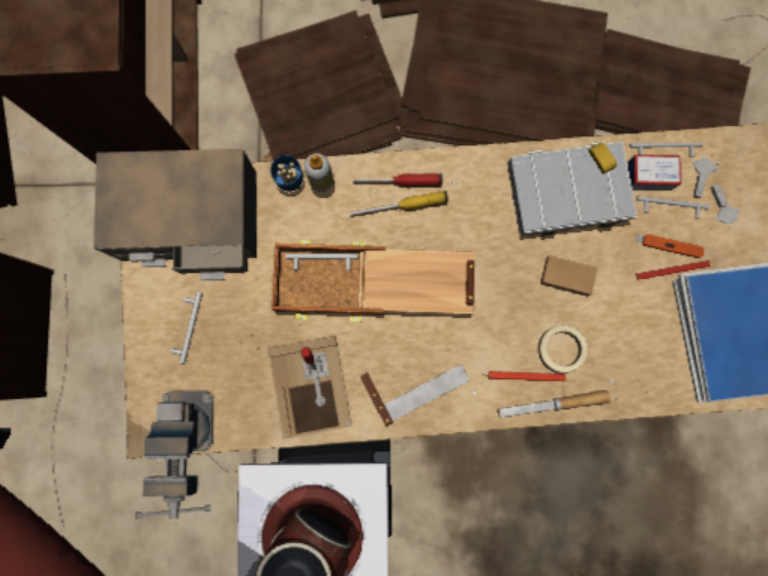

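The top view shows the loose pull at about (127,218) in native pixels, with its posts toward the left. The box spans columns 182–316 and rows 163–210, with the batten at (313,189). Next I'll measure all of these.

Run:
```python
from h import *
for n in("top","scene"):
    f=dict(np.load(n+"0.npz")); P=cloud(f); 
    m=(P[...,0]>.3)&(P[...,0]<.75)&(P[...,1]>-.4)&(P[...,1]<.5)&(P[...,2]<.08)
    hsv=cv2.cvtColor(f["img"],cv2.COLOR_BGR2HSV)
    if n=="top": print("bench z",np.median(P[...,2][m]), P[...,2][m&(abs(P[...,2])<.01)].std())
    # pull: low saturation, bright near
    reg=(P[...,0]>.33)&(P[...,0]<.56)&(P[...,1]>.2)&(P[...,1]<.42)&(P[...,2]<.03)
    pm=reg&(hsv[...,1]<60)&(hsv[...,2]>100)
    k=cv2.connectedComponentsWithStats(pm.astype(np.uint8),connectivity=8)
    i=1+np.argmax(k[2][1:,4]); v,u=np.nonzero(k[1]==i)
    q=np.array([plane(f,a,b,.008)[:2] for a,b in zip(u,v)])
    r=cv2.minAreaRect((q*1000).astype(np.float32)); print(n,"pull",len(q),r,cv2.boxPoints(r).round(0).tolist())
    # box+lid above bench
    bm=(P[...,0]>.36)&(P[...,0]<.66)&(P[...,1]>-.42)&(P[...,1]<.2)&(P[...,2]>.022)&(P[...,2]<.07)&(hsv[...,1]>60)
    bm=cv2.morphologyEx(bm.astype(np.uint8),cv2.MORPH_OPEN,np.ones((2,2)))
    k=cv2.connectedComponentsWithStats(bm); i=1+np.argmax(k[2][1:,4]); mm=k[1]==i
    p=P[mm]; r=cv2.minAreaRect((p[:,:2]*1000).astype(np.float32)); print("box+lid",len(p),r,cv2.boxPoints(r).round(0).tolist(),np.percentile(p[:,2],[5,50,95]))
    if n=="top":
        for a,b,w,h,s in((105,180,50,75,0),(165,150,170,75,1)):
            c=cv2.resize(f["img"][b:b+h,a:a+w],None,fx=4.5,fy=4.5,interpolation=cv2.INTER_CUBIC); 
            cv2.imwrite(f"pics/c{s}.png",c)
    for nm,lo in(("batten",.043),):
        b=(P[...,2]>lo)&(P[...,2]<.06)&(P[...,1]<-.15)&(P[...,1]>-.4)&(P[...,0]>.38)&(P[...,0]<.64)
        p=P[b]; print(nm,len(p),p.mean(0),p.min(0),p.max(0))
```

```text
bench z 0.0017005791411313087 0.003539001329583754
top pull 210 ((449.0286865234375, 281.670166015625), (36.41142272949219, 161.189453125), 77.0442123413086) [[366.0, 282.0], [523.0, 246.0], [532.0, 281.0], [375.0, 317.0]]
box+lid 3646 ((481.1212463378906, -135.17372131347656), (443.2716979980469, 281.86688232421875), 86.1161117553711) [[325.0, -347.0], [607.0, -366.0], [637.0, 76.0], [356.0, 95.0]] [0.01129804 0.03579537 0.0456538 ]
batten 167 [ 0.53852028 -0.32532741  0.04836588] [ 0.47132223 -0.34985723  0.04303782] [ 0.61514361 -0.15107587  0.05768884]
scene pull 260 ((160.37091064453125, -244.82559204101562), (29.77166175842285, 145.24713134765625), 2.119778633117676) [[143.0, -173.0], [148.0, -318.0], [178.0, -317.0], [173.0, -172.0]]
box+lid 2483 ((317.7587890625, -586.1642456054688), (1488.1865234375, 311.411376953125), 63.066898345947266) [[-158.0, -1179.0], [120.0, -1320.0], [794.0, 7.0], [516.0, 148.0]] [0.02312726 0.03556825 0.04537368]
batten 132 [ 0.53313701 -0.32430918  0.04784097] [ 0.46544574 -0.35745619  0.04304684] [ 0.61040291 -0.15261081  0.05663349]
```

View pics/c1.png

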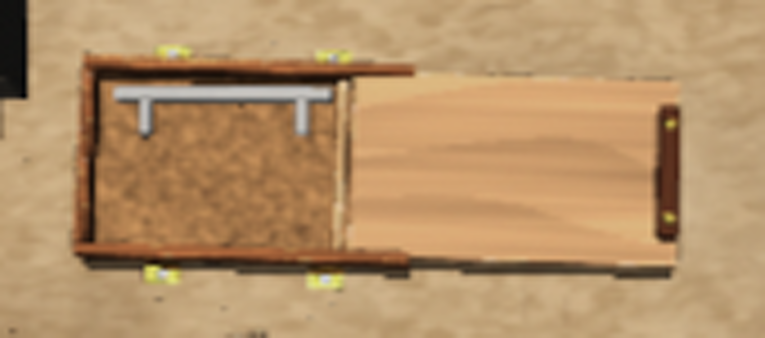

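View pics/c0.png

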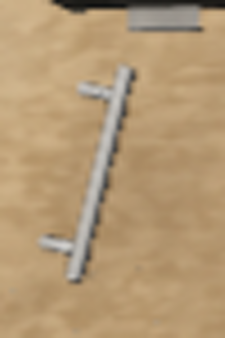

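Crop 1 shows the box rim corners at about (86,57), (77,252), (413,70) and (408,258), the mate's bar from (115,93) to (332,93), and the batten at x 657–679, y 106–240. Crop 0 shows the bar running from (126,67) to (75,282), posts on the left (+y). I'll turn these into positions with rays.

Run:
```python
from h import *
f=dict(np.load("top0.npz"))
g=lambda x,y,z,a=165,b=150:(plane(f,a+(x+.5)/4.5-.5,b+(y+.5)/4.5-.5,z)[:2]*1000).round(1)
print("rim",[g(*c,.042).tolist() for c in((86,56),(76,252),(413,67),(408,262))])
print("inner +y corners",[g(*c,.042).tolist() for c in((97,76),(93,242))])
print("batten",[g(*c,.049).tolist() for c in((658,106),(680,106),(678,240),(656,240))])
print("lid end",[g(*c,.036).tolist() for c in((679,80),(676,263))])
print("mate bar",[g(*c,.02).tolist() for c in((114,93),(333,94))])
print("bar",[g(*c,.006,105,180).tolist() for c in((127,67),(75,282))])
print("posts",[g(*c,.006,105,180).tolist() for c in((79,87),(39,241))])
h=f["img"]; hsv=cv2.cvtColor(h,cv2.COLOR_BGR2HSV); P=cloud(f)
print("lever top", [P[(P[...,2]>.12)&(P[...,2]<.25)&(abs(P[...,1])<.1)&(P[...,0]<.44)&(P[...,0]>.2)].__getattribute__(a)(0) for a in("min","max")])
```

```text
rim [[624.4, 77.0], [481.5, 82.7], [614.0, -160.3], [472.1, -155.2]]
inner +y corners [[609.6, 68.9], [488.6, 70.6]]
batten [[582.4, -336.0], [582.2, -351.8], [485.4, -347.7], [485.6, -332.0]]
lid end [[603.6, -353.5], [470.2, -347.7]]
mate bar [[601.0, 59.6], [598.6, -101.5]]
bar [[523.7, 250.7], [366.2, 284.7]]
posts [[509.2, 285.8], [396.2, 311.9]]
lever top [array([ 0.36275052, -0.01290379,  0.12054554]), array([0.39404268, 0.00808845, 0.17694166])]
```

```bash
cat >> h.py <<'E'
def delta(x,y,z,heading):
    "print shift/turn (jog units) to a tool-down pose, tool y axis at heading deg"
    s=manip.state(); r=rot(s["tool_rot"]); h=np.radians(heading)
    yv=np.array([np.cos(h),np.sin(h),0]); zv=np.array([0,0,-1.]); g=R.from_matrix(np.stack([np.cross(yv,zv),yv,zv],1))
    print("shift",(r.inv().apply(np.array([x,y,z])-s["tool_pos"])*10).round(3),"turn",((r.inv()*g).as_rotvec()/np.pi).round(3))
    yy=r.apply([0,1,0]); print("pos",s["tool_pos"].round(4),"head",np.degrees(np.arctan2(yy[1],yy[0])).round(2),"F",s["contact_force"].round(1),"w",round(float(s["gripper_width"])*85.4,1),"grip",round(float(s["grasp_force"]),1),"t",s["time"],"j6",s["joint_pos"][5].round(2))
E
python3 -m jog '[-0.33,-0.22,-0.1,0,0,0, -0.66,-0.43,-0.2,0,0,0, -0.98,-0.65,-0.3,0,0,0]' 50
python3 -m jog '[-0.33,-0.22,0,0,0,0, -0.66,-0.43,0,0,0,0, -0.98,-0.65,0,0,0,0]'
python3 -c "
from h import *
delta(.446,.269,.10,77.4)"
```

```text
time: 0.48
tool_pos: [0.3217, 0.4676, 0.228]
tool_rot: [-0.0, 0.212, 0.977, -0.0]
contact_force: [1.0, 0.0, 0.4]
gripper_width: 0.586
grasp_force: 0.0
time: 0.85
tool_pos: [0.384, 0.3678, 0.2279]
tool_rot: [-0.0, 0.212, 0.977, -0.0]
contact_force: [0.8, 0.4, 0.2]
gripper_width: 0.585
grasp_force: 0.0
shift [-0.974 -0.64   1.279] turn [-0.    -0.    -0.066]
pos [0.384  0.3678 0.2279] head 65.5 F [0.8 0.4 0.2] w 50.0 grip 0.0 t 0.85 j6 -0.52
```

```bash
python3 -m jog '[-0.33,-0.22,0,0,0,-0.02, -0.66,-0.43,0,0,0,-0.05, -0.97,-0.64,0.2,0,0,-0.066, -0.97,-0.64,0.6,0,0,-0.066,-0.97,-0.64,1,0,0,-0.066,-0.97,-0.64,1,0,0,-0.066]' >/dev/null
python3 -m jog '[0,0,0.3,0,0,0,0,0,0.6,0,0,0,0,0,0.6,0,0,0]' >/dev/null
python3 - <<'E'
from h import *
delta(.446,.269,.004,77.4)
a=manip.grab_frame("scene")["img"][110:190,130:230]; b=manip.grab_frame("top")["img"][180:260,90:190]
cv2.imwrite("pics/g1.png",np.hstack([cv2.resize(i,(400,320),interpolation=2) for i in(a,b)]))
E
```

```text
shift [-0.021 -0.008  0.637] turn [-0.001 -0.001 -0.   ]
pos [0.4443 0.2703 0.0677] head 77.39 F [-0.1 -0.2  0. ] w 50.2 grip 0.0 t 1.975 j6 -0.95
```

View pics/g1.png

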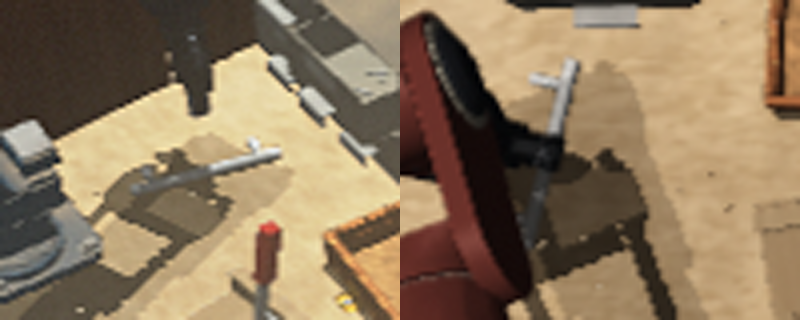

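The right half shows the fingers straddling the bar at about (540,150), so I'll descend and grip.

```bash
python3 -m jog '[-0.02,-0.01,0.2,0,0,0,-0.02,-0.01,0.4,0,0,0,-0.02,-0.01,0.55,0,0,0,-0.02,-0.01,0.63,0,0,0,-0.02,-0.01,0.63,0,0,0]' | tail -4
python3 -m jog '[0,0,0,0,0,0,0,0,0,0,0,0,0,0,0,0,0,0,0,0,0,0,0,0]' 0 
python3 -m jog '[0,0,-0.1,0,0,0,0,0,-0.3,0,0,0,0,0,-0.6,0,0,0,0,0,-1,0,0,0]' 
python3 -m jog '[0,0,-0.4,0,0,0,0,0,-0.8,0,0,0,0,0,-1,0,0,0,0,0,-1,0,0,0]' >/dev/null
python3 -c "
from h import *
delta(.5,.24,.24,40)
a=manip.grab_frame('scene')['img'][60:190,100:260]; b=manip.grab_frame('top')['img'][160:290,70:230]
cv2.imwrite('pics/g2.png',np.hstack([cv2.resize(i,(400,325),interpolation=2) for i in(a,b)]))"
```

```text
tool_rot: [-0.0, 0.11, 0.994, -0.0]
contact_force: [-0.6, 0.2, 0.2]
gripper_width: 0.587
grasp_force: 0.0
time: 3.2
tool_pos: [0.4472, 0.2692, 0.0056]
tool_rot: [0.0, 0.11, 0.994, 0.0]
contact_force: [-0.7, 0.8, 1.0]
gripper_width: 0.003
grasp_force: 0.0
time: 3.7
tool_pos: [0.4464, 0.2689, 0.1061]
tool_rot: [-0.001, 0.11, 0.994, -0.0]
contact_force: [1.1, -0.7, 0.5]
gripper_width: -0.002
grasp_force: 0.0
shift [-0.573 -0.174 -0.327] turn [0.001 0.001 0.208]
pos [0.448  0.2695 0.2071] head 77.37 F [-0.2 -0.3 -0.2] w -0.1 grip 0.0 t 4.2 j6 -0.95
```

View pics/g2.png

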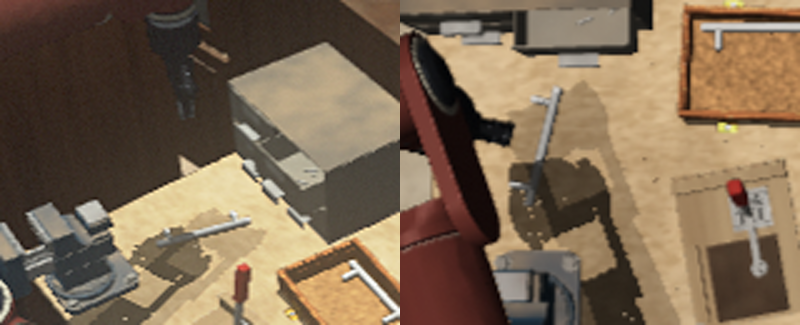

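The fingers closed to 0. The right half still shows the bar lying near (540,145), so the tips were too high and squeezed it out. I'll re-measure it and go lower.

Run:
```python
from h import *
f=manip.grab_frame("top"); P=cloud(f); hsv=cv2.cvtColor(f["img"],cv2.COLOR_BGR2HSV)
reg=(P[...,0]>.33)&(P[...,0]<.56)&(P[...,1]>.18)&(P[...,1]<.36)&(P[...,2]<.03)
o=dict(np.load("top0.npz"))
def ana(f):
    hsv=cv2.cvtColor(f["img"],cv2.COLOR_BGR2HSV)
    pm=reg&(hsv[...,1]<70)&(hsv[...,2]>85)
    k=cv2.connectedComponentsWithStats(pm.astype(np.uint8)); i=1+np.argmax(k[2][1:,4]); v,u=np.nonzero(k[1]==i)
    q=np.array([plane(f,a,b,.006)[:2]*1000 for a,b in zip(u,v)]).astype(np.float32)
    r=cv2.minAreaRect(q); print(len(q),r,cv2.boxPoints(r).round(0).tolist())
ana(o);ana(f)
cv2.imwrite("pics/g3.png",cv2.resize(f["img"][180:255,105:155],None,fx=8,fy=8,interpolation=2))
```

```text
238 ((449.08978271484375, 281.8613586425781), (37.291603088378906, 161.4125518798828), 77.04022216796875) [[366.0, 282.0], [524.0, 246.0], [532.0, 282.0], [375.0, 318.0]]
141 ((478.03143310546875, 275.3900451660156), (37.21903991699219, 102.2020034790039), 76.7658462524414) [[424.0, 269.0], [524.0, 246.0], [532.0, 282.0], [433.0, 305.0]]
```

View pics/g3.png

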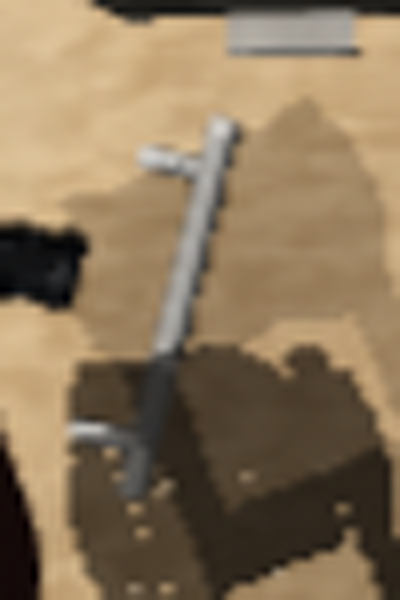

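The pull has not moved at all, so the fingers must have missed it. To check, I'll project the TCP into both views.

Run:
```python
from h import *
def proj(f,p):
    c=rot(f["attitude"]).inv().apply(np.array(p)-f["xyz"]); return f["cx"]+f["fx"]*c[0]/-c[2], f["cy"]-f["fy"]*c[1]/-c[2]
s=manip.state()
ims=[]
for n in("top","scene"):
    f=manip.grab_frame(n); P=cloud(f)
    p=s["tool_pos"]; u,v=proj(f,p); print(n,"tcp px",u,v,"depth there",f["z_map"][int(v),int(u)])
    u2,v2=proj(f,[.446,.270,.006]); print("bar px",u2,v2, P[int(v2),int(u2)])
    m=(np.linalg.norm(P[...,:2]-p[:2],axis=-1)<.1)&(P[...,2]>.14)&(P[...,2]<.24)
    q=P[m]; print(m.sum(), q.mean(0),q.min(0),q.max(0))
    im=f["img"].copy(); c=[int(round(u)),int(round(v))]
    U,V=c; cr=cv2.resize(im[V-35:V+35,U-35:U+35],(400,400),interpolation=2)
    k=400/70
    cv2.drawMarker(cr,(int((u-U+35.5)*k),int((v-V+35.5)*k)),(0,255,0)); cv2.drawMarker(cr,(int((u2-U+35.5)*k),int((v2-V+35.5)*k)),(0,0,255)); ims.append(cr)
cv2.imwrite("pics/g4.png",np.hstack(ims))
```

```text
top tcp px 107.19302969046899 212.9727005297735 depth there 1.1189486
bar px 126.41193411984744 217.91790668157964 [0.44857577 0.2696619  0.01217868]<stdin>:11: RuntimeWarning: Mean of empty slice.
  ret = um.true_divide(
Traceback (most recent call last):
ValueError: zero-size array to reduction operation minimum which has no identity
```

Run:
```python
from h import *
def proj(f,p):
    c=rot(f["attitude"]).inv().apply(np.array(p)-f["xyz"]); return f["cx"]+f["fx"]*c[0]/-c[2], f["cy"]-f["fy"]*c[1]/-c[2]
p=manip.state()["tool_pos"]; ims=[]
for n in("top","scene"):
    f=manip.grab_frame(n); P=cloud(f); u,v=proj(f,p); u2,v2=proj(f,[.446,.270,.006]); print(n,u,v)
    m=(np.linalg.norm(P[...,:2]-p[:2],axis=-1)<.12)&(P[...,2]>.17)&(P[...,2]<.42); q=P[m]
    for lo in np.arange(.17,.4,.03):
        w=q[(q[:,2]>=lo)&(q[:,2]<lo+.03)]
        if len(w)>2: print(round(lo,2),len(w),w.min(0).round(3),w.max(0).round(3))
    U,V=int(u),int(v); cr=cv2.resize(f["img"][V-35:V+35,U-35:U+35],(400,400),interpolation=2); k=400/70
    for a,b,c in((u,v,(0,255,0)),(u2,v2,(0,0,255))): cv2.drawMarker(cr,(int((a-U+35.5)*k),int((b-V+35.5)*k)),c)
    ims.append(cr)
cv2.imwrite("pics/g4.png",np.hstack(ims))
```

```text
top 107.22141028166683 212.9969436806165
0.29 22 [0.428 0.228 0.29 ] [0.459 0.258 0.319]
0.32 107 [0.422 0.207 0.32 ] [0.459 0.249 0.349]
0.35 53 [0.429 0.23  0.351] [0.476 0.246 0.379]
0.38 53 [0.41  0.231 0.38 ] [0.478 0.273 0.409]
scene 175.69708618521872 113.76173856668454
0.23 31 [0.432 0.248 0.232] [0.453 0.276 0.259]
0.26 26 [0.426 0.232 0.26 ] [0.455 0.285 0.29 ]
0.29 53 [0.422 0.209 0.291] [0.457 0.28  0.32 ]
0.32 98 [0.42  0.203 0.32 ] [0.461 0.291 0.35 ]
0.35 93 [0.406 0.224 0.351] [0.477 0.271 0.38 ]
0.38 178 [0.406 0.224 0.38 ] [0.483 0.286 0.41 ]
```

View pics/g4.png

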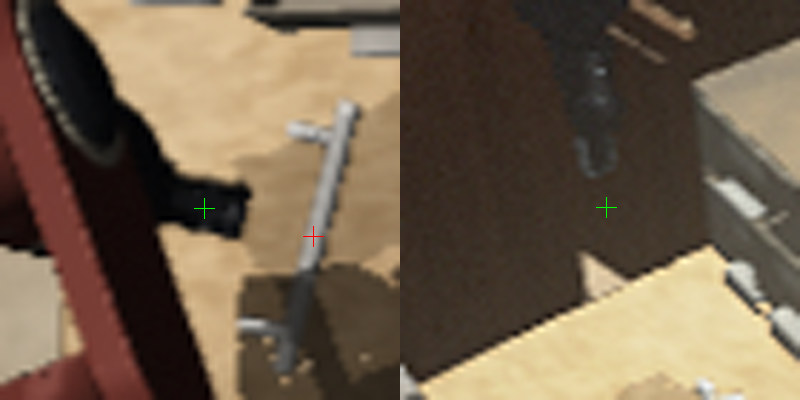

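In the scene view the real fingertips sit about 25 mm above the reported TCP: the green mark is at (606,207) and the tip at (597,178). The depth cloud agrees, with a tip z of about 0.232 against a reported 0.207. I'll descend correspondingly lower, in small steps, watching the force.

```bash
python3 -m jog '[0,0,0.3,0,0,0,0,0,0.65,0,0,0,0,0,1,0,0,0,0,0,1,0,0,0]' 50 >/dev/null
python3 -m jog '[0,0,0.3,0,0,0,0,0,0.65,0,0,0,0,0,1,0,0,0,0,0,1,0,0,0]'|sed -n '2p;4p'
python3 -m jog '[0,0,0.05,0,0,0,0,0,0.08,0,0,0,0,0,0.12,0,0,0,0,0,0.16,0,0,0]' |sed -n '2p;4p'
python3 -m jog '[0,0,0.03,0,0,0,0,0,0.03,0,0,0]' |sed -n '2p;4p'
python3 - <<'E'
from h import *
f=manip.grab_frame("scene"); print(manip.state()["time"])
cv2.imwrite("pics/g5.png",cv2.resize(f["img"][110:180,140:230],None,fx=7,fy=7,interpolation=2))
E
```

```text
tool_pos: [0.4454, 0.2685, 0.0039]
contact_force: [-1.3, 0.4, 0.5]
tool_pos: [0.4475, 0.2693, -0.0103]
contact_force: [0.5, 0.2, -0.6]
tool_pos: [0.4468, 0.269, -0.014]
contact_force: [0.3, 0.5, -0.2]
6.3
```

View pics/g5.png

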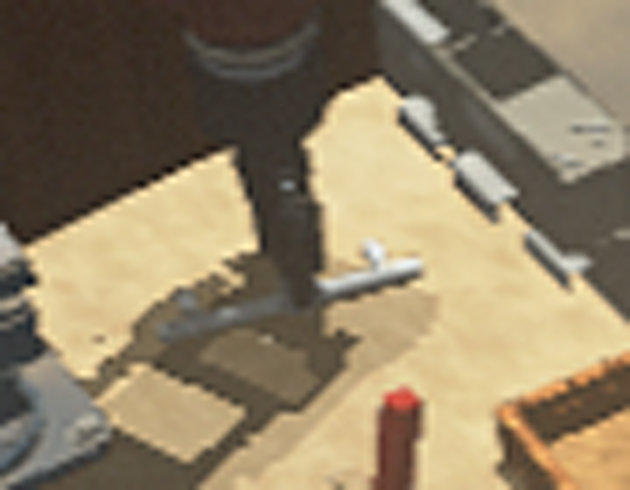

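The near fingertip, at about (300,303), still covers the bar instead of standing in front of it, so it is still too high. I'll keep going down in 3 mm steps.

```bash
python3 -m jog '[0,0,0.03,0,0,0,0,0,0.03,0,0,0]' |sed -n '2p;4p'
python3 -m jog '[0,0,0.03,0,0,0,0,0,0.03,0,0,0]' |sed -n '2p;4p'
python3 -m jog '[0,0,0,0,0,0,0,0,0,0,0,0,0,0,0,0,0,0]' 0
```

```text
tool_pos: [0.4469, 0.2691, -0.0169]
contact_force: [0.4, 0.4, 0.0]
tool_pos: [0.4469, 0.2691, -0.0199]
contact_force: [-0.0, -0.8, 0.2]
time: 7.18
tool_pos: [0.4472, 0.2692, -0.0195]
tool_rot: [0.0, 0.11, 0.994, 0.0]
contact_force: [-0.6, -0.9, -0.3]
gripper_width: 0.003
grasp_force: 0.0
```

```bash
for i in 1 2; do python3 -m jog '[0,0,0.02,0,0,0,0,0,0.02,0,0,0]' |sed -n '2p;4p'; done
python3 - <<'E'
from h import *
ims=[]
for n,(U,V) in(("top",(126,218)),("scene",(182,150))):
    f=manip.grab_frame(n); P=cloud(f)
    ims.append(cv2.resize(f["img"][V-28:V+28,U-28:U+28],(400,400),interpolation=2))
    m=(np.linalg.norm(P[...,:2]-[.446,.268],axis=-1)<.1)&(P[...,2]<.2); q=P[m]
    d=f["img"].max(-1)[m]<70
    for lo in np.arange(.01,.15,.02):
        w=q[(q[:,2]>=lo)&(q[:,2]<lo+.02)]
        if len(w)>2: print(n,round(lo,2),len(w),w.min(0).round(3),w.max(0).round(3),w.mean(0).round(3))
cv2.imwrite("pics/g6.png",np.hstack(ims))
E
```

```text
tool_pos: [0.4475, 0.2693, -0.021]
contact_force: [-1.4, -0.7, 3.7]
tool_pos: [0.4475, 0.2694, -0.0212]
contact_force: [-7.0, -3.2, 16.9]
top 0.01 49 [0.429 0.251 0.01 ] [0.532 0.305 0.019] [0.491 0.264 0.013]
top 0.07 8 [0.431 0.233 0.072] [0.453 0.245 0.084] [0.443 0.24  0.078]
top 0.09 47 [0.423 0.209 0.094] [0.448 0.232 0.109] [0.437 0.219 0.103]
top 0.11 27 [0.431 0.213 0.111] [0.449 0.236 0.129] [0.438 0.23  0.119]
top 0.13 19 [0.431 0.232 0.131] [0.474 0.243 0.15 ] [0.447 0.235 0.142]
scene 0.01 60 [0.369 0.23  0.01 ] [0.522 0.32  0.029] [0.442 0.267 0.015]
scene 0.03 15 [0.434 0.24  0.031] [0.454 0.276 0.049] [0.441 0.256 0.038]
scene 0.05 11 [0.428 0.229 0.053] [0.448 0.279 0.067] [0.437 0.25  0.06 ]
scene 0.07 25 [0.424 0.215 0.073] [0.459 0.294 0.09 ] [0.435 0.247 0.081]
scene 0.09 48 [0.421 0.206 0.091] [0.465 0.275 0.109] [0.436 0.23  0.101]
scene 0.11 43 [0.422 0.204 0.11 ] [0.459 0.276 0.129] [0.435 0.236 0.119]
scene 0.13 52 [0.41  0.225 0.131] [0.476 0.275 0.15 ] [0.434 0.241 0.143]
```

View pics/g6.png

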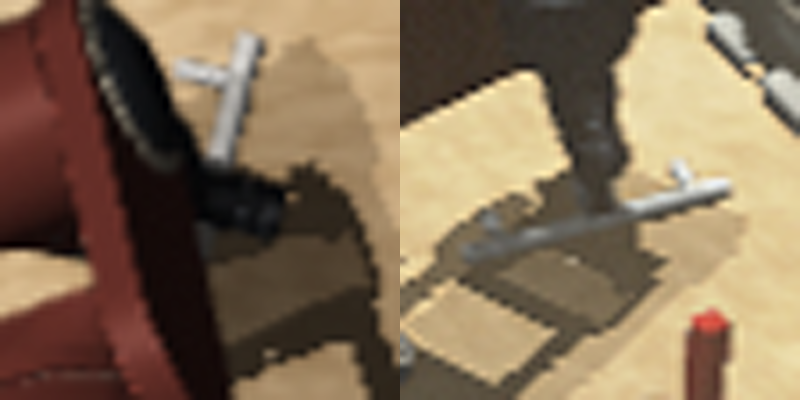

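The shut tips touched the bar's top (z = 12 mm) at a reported z of −0.021, and the right half shows the tip on the bar at (605,205). So the true tip height is the reported z plus 33 mm, and the grasp goes at about −0.031. The 10 pictures are used up, so I'll work from numbers from here.

```bash
python3 -m jog '[0,0,-0.15,0,0,0,0,0,-0.35,0,0,0,0,0,-0.35,0,0,0]' 40 |sed -n '2p;4,5p'
python3 -m jog '[0,0,0.15,0,0,0,0,0,0.3,0,0,0,0,0,0.38,0,0,0,0,0,0.38,0,0,0]' |sed -n '2p;4p'
python3 -m jog '[0,0,0.03,0,0,0,0,0,0.05,0,0,0,0,0,0.05,0,0,0]' |sed -n '2p;4p'
```

```text
tool_pos: [0.4488, 0.2699, 0.0132]
contact_force: [0.4, -0.1, -0.5]
gripper_width: 0.471
tool_pos: [0.4458, 0.2686, -0.0285]
contact_force: [-0.8, 0.2, 0.2]
tool_pos: [0.4472, 0.2692, -0.0315]
contact_force: [-1.1, -0.3, -1.0]
```

```bash
python3 -m jog '[0,0,0,0,0,0,0,0,0,0,0,0,0,0,0,0,0,0,0,0,0,0,0,0]' 0
python3 -m jog '[0,0,-0.1,0,0,0,0,0,-0.2,0,0,0,0,0,-0.3,0,0,0,0,0,-0.3,0,0,0]'
```

```text
time: 9.52
tool_pos: [0.4475, 0.2693, -0.0312]
tool_rot: [0.0, 0.11, 0.994, 0.0]
contact_force: [-1.5, -0.2, 2.3]
gripper_width: 0.109
grasp_force: 58.9
time: 10.02
tool_pos: [0.4482, 0.2696, -0.0001]
tool_rot: [0.001, 0.11, 0.994, 0.001]
contact_force: [-0.3, 0.4, -0.5]
gripper_width: 0.104
grasp_force: 58.7
```

```bash
python3 -m jog '[0,0,-0.3,0,0,0,0,0,-0.65,0,0,0,0,0,-1,0,0,0,0,0,-1,0,0,0]' >/dev/null
python3 -m jog '[0,0,-0.3,0,0,0,0,0,-0.65,0,0,0,0,0,-1,0,0,0,0,0,-1,0,0,0]' |tail -2
python3 - <<'E'
from h import *
delta(.524,-.015,.20,-2.3)
f=manip.grab_frame("scene"); P=cloud(f); hsv=cv2.cvtColor(f["img"],cv2.COLOR_BGR2HSV)
m=(abs(P[...,0]-.45)<.12)&(abs(P[...,1]-.27)<.08)&(P[...,2]>.18)&(P[...,2]<.29)&(hsv[...,2]>110)
q=P[m]; print(len(q),q.min(0),q.max(0))
x=(q[:,:2]-[.448,.2696])@np.array([.976,-.218]); 
for a in(-.07,-.04,.04,.07): w=q[abs(x-a)<.012]; print(a,len(w),w.mean(0) if len(w) else "")
E
```

```text
gripper_width: 0.108
grasp_force: 58.7
shift [-1.36  -2.613  0.   ] turn [0.001 0.    0.443]
pos [0.4484 0.2697 0.2002] head 77.37 F [-0.   0.5 -0.7] w 9.2 grip 58.7 t 11.025 j6 -0.95
53 [0.38729411 0.24426461 0.2359601 ] [0.52292648 0.30263469 0.24789464]
-0.07 3 [0.39052543 0.29664338 0.24156132]
-0.04 6 [0.40370411 0.27384299 0.24210202]
0.04 16 [0.48875003 0.25884181 0.24172391]
0.07 10 [0.51359894 0.25234317 0.24093174]
```

```bash
python3 -m jog '[-0.12,-0.25,0,0,0,0.037,-0.25,-0.5,0,0,0,0.074,-0.38,-0.75,0,0,0,0.111,-0.5,-1,0,0,0,0.148]' |tail -1
python3 -c "
from h import *
delta(.525,-.015,.20,-2.3)"
```

```text
grasp_force: 58.8
shift [-1.514 -1.014 -0.053] turn [-0.002 -0.     0.293]
pos [0.4726 0.1595 0.1948] head 50.51 F [0.8 1.3 0.3] w 9.2 grip 58.8 t 11.575 j6 -0.71
```

```bash
python3 -m jog '[-0.2,-0.15,0,0,0,0.037,-0.4,-0.3,0,0,0,0.074,-0.62,-0.42,0,0,0,0.111,-0.8,-0.53,-0.05,0,0,0.148]' |tail -1
python3 -c "
from h import *
delta(.525,-.015,.20,-2.3)"
```

```text
grasp_force: 58.8
shift [-0.858 -0.114 -0.009] turn [-0.002 -0.     0.145]
pos [0.5008 0.0681 0.1993] head 23.84 F [ 0.4 -0.6 -0.7] w 9.4 grip 58.8 t 12.075 j6 -0.43
```

```bash
python3 -m jog '[-0.2,-0.03,0,0,0,0.037,-0.43,-0.06,0,0,0,0.074,-0.65,-0.09,0,0,0,0.111,-0.86,-0.11,0,0,0,0.145,-0.86,-0.11,0,0,0,0.145]' |tail -1
python3 -m jog '[0,0,0.3,0,0,0,0,0,0.6,0,0,0,0,0,0.9,0,0,0,0,0,0.9,0,0,0]' |tail -1
cat > m.py <<'E'
from h import *
delta(.525,-.015,.03,-2.3)
for n in("top","scene"):
    f=manip.grab_frame(n); P=cloud(f); hsv=cv2.cvtColor(f["img"],cv2.COLOR_BGR2HSV)
    t=manip.state()["tool_pos"]; zc=t[2]+.0375
    m=(abs(P[...,0]-t[0])<.06)&(abs(P[...,1]-t[1])<.12)&(abs(P[...,2]-zc)<.02)&(hsv[...,1]<70)&(hsv[...,2]>90)
    v,u=np.nonzero(m); q=np.array([plane(f,a,b,zc+.004) for a,b in zip(u,v)]); print(n,len(q),P[m][:,2].mean() if len(q) else 0)
    if len(q)<10: continue
    bx=R.from_euler("z",2.3,degrees=True).apply(q-[.548,-.039,0])*1000 # box frame
    print("box-frame min/max",bx.min(0).round(1),bx.max(0).round(1))
    for a in range(-70,121,15):
        w=bx[abs(bx[:,1]-a)<7.5]
        if len(w): print(a,len(w),w[:,0].min().round(1),np.median(w[:,0]).round(1),w[:,0].max().round(1))
E
python3 m.py
```

```text
grasp_force: 58.7
grasp_force: 58.8
shift [-0.023  0.019  0.787] turn [-0.003 -0.     0.002]
pos [ 0.5239 -0.0127  0.1087] head -1.92 F [ 0.9 -0.2 -0.9] w 9.0 grip 58.8 t 13.2 j6 -0.13
top 93 0.15029781438314896
box-frame min/max [-31.5 -50.7 152.7] [  2.5 105.1 152.7]
-55 6 -30.3 -25.8 -21.3
-40 22 -27.8 -21.6 2.5
-25 31 -28.2 -18.9 2.4
-10 2 -22.4 -22.4 -22.4
80 13 -31.5 -28.2 -22.3
95 16 -28.9 -25.7 -19.9
110 3 -29.0 -26.0 -23.0
scene 77 0.15164276767007887
box-frame min/max [-33.7 -64.1 154.5] [  2.8  93.6 154.5]
-70 1 -25.1 -25.1 -25.1
-55 10 -31.8 -28.3 -22.4
-40 24 -32.6 -16.3 2.8
-25 12 -33.3 -27.4 -21.1
-10 10 -33.7 -26.6 -21.8
5 9 -32.1 -26.3 -22.9
20 5 -32.5 -26.7 -8.9
80 4 -27.3 -22.7 -21.0
95 2 -24.5 -23.1 -21.7
```

Run:
```python
from h import *
s=manip.state(); t=s["tool_pos"]; zc=t[2]+.0375; print(t)
for n in("top","scene"):
    f=manip.grab_frame(n); P=cloud(f); hsv=cv2.cvtColor(f["img"],cv2.COLOR_BGR2HSV); g=dict(np.load(n+"0.npz")); P0=cloud(g); h0=cv2.cvtColor(g["img"],cv2.COLOR_BGR2HSV)
    B=lambda q:R.from_euler("z",2.3,degrees=True).apply(q-[.548,-.039,0])*1000
    for nm,f_,P_,h_,x0,x1,z0,z1,zp in(("held",f,P,hsv,-45,15,zc-.025,zc+.025,zc+.004),("mate",g,P0,h0,15,64,.004,.035,.018)):
        b=B(P_.reshape(-1,3)).reshape(P_.shape)
        m=(b[...,0]>x0)&(b[...,0]<x1)&(b[...,1]>-75)&(b[...,1]<115)&(P_[...,2]>z0)&(P_[...,2]<z1)&(h_[...,1]<70)&(h_[...,2]>90)
        k=cv2.connectedComponentsWithStats(m.astype(np.uint8)); 
        v,u=np.nonzero(m); q=B(np.array([plane(f_,a,c,zp) for a,c in zip(u,v)])); p=b[m]
        pc=np.percentile
        print(n,nm,len(q),"plane y",q[:,1].min().round(1),q[:,1].max().round(1),"cloud y",p[:,1].min().round(1),p[:,1].max().round(1),"z 5/50/95",pc(p[:,2],[5,50,95]).round(1),"x",pc(q[:,0],[2,98]).round(1))
```

```text
[ 0.52705262 -0.01345279  0.11302964]
top held 95 plane y -53.5 105.0 cloud y -53.3 105.1 z 5/50/95 [150.8 154.6 158.7] x [-26.2   5.1]
top mate 207 plane y -58.4 100.8 cloud y -58.0 100.4 z 5/50/95 [ 9.6 18.3 23.4] x [24.2 57.9]
scene held 75 plane y -62.2 98.5 cloud y -58.6 100.2 z 5/50/95 [147.9 155.  162.4] x [-29.7   2.7]
scene mate 142 plane y -60.5 99.7 cloud y -69.5 104.3 z 5/50/95 [ 9.  16.5 23.8] x [20.4 56.7]
```

```bash
python3 -m jog '[-0.02,0,0.3,0,0,0,-0.02,0,0.6,0,0,0,-0.02,0,0.85,0,0,0,-0.02,0,1,0,0,0,-0.02,0,1,0,0,0]' 
python3 -m jog '[0,0,0.1,0,0,0,0,0,0.2,0,0,0,0,0,0.25,0,0,0,0,0,0.25,0,0,0]' 
python3 m.py
```

```text
time: 14.02
tool_pos: [0.5272, -0.0159, 0.0132]
tool_rot: [-0.0, 0.719, 0.695, -0.0]
contact_force: [0.3, -0.6, -0.6]
gripper_width: 0.11
grasp_force: 58.8
time: 14.52
tool_pos: [0.527, -0.016, -0.0122]
tool_rot: [-0.0, 0.719, 0.695, -0.0]
contact_force: [-0.3, 0.3, -1.5]
gripper_width: 0.109
grasp_force: 58.8
shift [ 0.009 -0.02  -0.422] turn [-0.    -0.     0.002]
pos [ 0.527  -0.016  -0.0122] head -2.01 F [-0.3  0.3 -1.5] w 9.3 grip 58.8 t 14.525 j6 -0.14
top 88 0.025912711094086004
box-frame min/max [-28.1 -55.   29.7] [ 39.1 102.2  29.7]
-55 10 -26.8 -21.8 -16.9
-40 43 -24.0 -0.8 39.1
-25 20 -24.4 -17.7 5.6
80 4 -27.7 -24.4 -24.2
95 11 -28.1 -24.8 -21.5
scene 93 0.026797950120970637
box-frame min/max [-32.8 -70.3  30. ] [36.1 93.3 30. ]
-70 2 -14.5 9.8 34.0
-55 21 -30.8 11.7 36.1
-40 24 -29.2 -12.4 26.5
-25 9 -30.2 -26.5 -20.6
-10 10 -31.7 -25.1 -19.4
5 13 -32.8 -25.8 -14.4
20 6 -30.1 -26.0 -20.9
80 6 -26.0 -22.4 -19.4
95 2 -23.2 -21.8 -20.4
```

```bash
python3 -m jog '[0,0,0.05,0,0,0,0,0,0.08,0,0,0,0,0,0.08,0,0,0]' |sed -n '2p;4p'
python3 -m jog '[0,0,0.02,0,0,0,0,0,0.02,0,0,0]' |sed -n '2p;4p'
python3 -m jog '[0,0,0.01,0,0,0,0,0,0.01,0,0,0]' |sed -n '2p;4p'
```

```text
tool_pos: [0.527, -0.0159, -0.02]
contact_force: [-0.9, -0.3, -1.0]
tool_pos: [0.5273, -0.016, -0.0217]
contact_force: [-0.5, 0.2, -0.4]
tool_pos: [0.5274, -0.016, -0.0227]
contact_force: [0.3, 0.1, -0.5]
```

```bash
python3 -m jog '[0,0,0.01,0,0,0,0,0,0.01,0,0,0]' |sed -n '2p;4p'
python3 -m jog '[0,0,0,0,0,0,0,0,0,0,0,0,0,0,0,0,0,0]' 28 |tail -3
python3 -m jog '[0,0,-0.15,0,0,0,0,0,-0.4,0,0,0,0,0,-0.7,0,0,0,0,0,-1,0,0,0]' |sed -n '2p;4p'
python3 -m jog '[0,0,-0.4,0,0,0,0,0,-0.8,0,0,0,0,0,-1,0,0,0,0,0,-1,0,0,0]' 0|sed -n '2p;4p'
python3 - <<'E'
from h import *
delta(.535,-.39,.03,-2.3)
for n in("top","scene"):
    f=manip.grab_frame(n); P=cloud(f); h=cv2.cvtColor(f["img"],cv2.COLOR_BGR2HSV)
    b=R.from_euler("z",2.3,degrees=True).apply(P.reshape(-1,3)-[.548,-.039,0]).reshape(P.shape)*1000
    m=(abs(b[...,0])<64)&(b[...,1]>-80)&(b[...,1]<115)&(b[...,2]>0)&(b[...,2]<45)&(h[...,1]<70)&(h[...,2]>80)
    k,l,st,c=cv2.connectedComponentsWithStats(m.astype(np.uint8),connectivity=8)
    for i in range(1,k):
        if st[i,4]<6: continue
        q=b[l==i]; r=cv2.minAreaRect(q[:,:2].astype(np.float32)); print(n,st[i,4],np.array(r[0]).round(1),np.array(r[1]).round(1),round(r[2],1),"z",np.percentile(q[:,2],[10,50,90]).round(1))
E
```

```text
tool_pos: [0.5276, -0.016, -0.0232]
contact_force: [-1.9, 0.2, 3.8]
contact_force: [0.3, -0.3, 0.1]
gripper_width: 0.333
grasp_force: 0.0
tool_pos: [0.5277, -0.016, 0.0785]
contact_force: [0.4, 0.1, -0.4]
tool_pos: [0.5285, -0.0162, 0.1784]
contact_force: [-0.3, -0.1, -0.4]
shift [-3.733  0.191  1.487] turn [0.001 0.    0.002]
pos [ 0.5285 -0.0162  0.1784] head -2.01 F [-0.3 -0.1 -0.4] w 0.3 grip 0.0 t 17.125 j6 -0.14
top 80 [ 50.1 -32.5] [44.5 39.2] 56.2 z [11.3 18.  22.4]
top 86 [ -9.2 -27.5] [34.3 53. ] 1.7 z [14.4 18.6 22.7]
top 39 [-19.8  86. ] [14.1 31.3] 1.9 z [12.8 18.  22.4]
scene 140 [41.1 22.8] [ 40.6 171.3] 1.7 z [10.5 17.3 22.7]
scene 138 [-11.7  27.8] [169.3  36. ] 89.7 z [ 9.7 16.2 21.8]
```

The pull lies flat in the box, at about x −11, y +25 in the box frame, with its top at about 20 mm and clear of the mate. Next is the lid.

```bash
for i in 1; do python3 -m jog '[-0.2,0.01,0,0,0,0,-0.55,0.02,0,0,0,0,-0.95,0.04,0,0,0,0]' >/dev/null
python3 -m jog '[-0.4,0.01,0,0,0,0,-0.8,0.03,0,0,0,0,-0.95,0.04,0,0,0,0]' >/dev/null
python3 -m jog '[-0.4,0.01,0,0,0,0,-0.8,0.03,0,0,0,0,-0.95,0.04,0,0,0,0]' >/dev/null
python3 -m jog '[-0.4,0.01,0,0,0,0,-0.8,0.03,0,0,0,0,-0.95,0.04,0,0,0,0,-0.95,0.04,0,0,0,0]' >/dev/null; done
python3 - <<'E'
from h import *
delta(.532,-.395,.0,-2.3)
f=manip.grab_frame("scene"); P=cloud(f)
b=(P[...,2]>.043)&(P[...,2]<.056)&(P[...,1]<-.28)&(P[...,1]>-.37)&(P[...,0]>.46)&(P[...,0]<.61)
p=P[b]; print(len(p),p.mean(0),p.min(0),p.max(0))
m=(abs(P[...,1]+.395)<.06)&(abs(P[...,0]-.53)<.06)&(P[...,2]>.15)&(P[...,2]<.26); print(m.sum(),P[m].min(0),P[m].max(0))
E
```

```text
shift [0.008 0.021 1.758] turn [-0.    -0.     0.001]
pos [ 0.53   -0.396   0.1758] head -2.04 F [0.5 1.  0. ] w 0.2 grip 0.0 t 18.85 j6 -0.72
115 [ 0.53479155 -0.34399856  0.04787652] [ 0.46446714 -0.35646868  0.04303434] [ 0.58803349 -0.29481617  0.05412284]
94 [ 0.49757285 -0.41105718  0.2074422 ] [ 0.55816745 -0.38948933  0.25996977]
```

```bash
python3 -m jog '[0,0.02,0.3,0,0,0,0,0.02,0.65,0,0,0,0,0.02,1,0,0,0]' >/dev/null
python3 -m jog '[0,0,0.3,0,0,0,0,0,0.6,0,0,0,0,0,0.75,0,0,0,0,0,0.75,0,0,0]' |sed -n '2p;4p'
python3 -m jog '[0.1,0,0,0,0,0,0.2,0,0,0,0,0,0.3,0,0,0,0,0,0.4,0,0,0,0,0,0.5,0,0,0,0,0,0.6,0,0,0,0,0]' |sed -n '2p;4p'
```

```text
tool_pos: [0.5316, -0.3948, 0.0003]
contact_force: [0.5, 0.5, 0.4]
tool_pos: [0.5347, -0.3366, 0.0022]
contact_force: [-0.0, -3.5, 2.0]
```

```bash
python3 -m jog '[0.12,0,0,0,0,0,0.24,0,0,0,0,0,0.36,0,0,0,0,0,0.48,0,0,0,0,0,0.6,0,0,0,0,0,0.72,0,0,0,0,0,0.84,0,0,0,0,0,0.96,0,0,0,0,0]' |sed -n '2p;4p'
python3 -m jog '[0.12,0,0,0,0,0,0.24,0,0,0,0,0,0.36,0,0,0,0,0,0.46,0,0,0,0,0,0.52,0,0,0,0,0,0.58,0,0,0,0,0]' |sed -n '2p;4p'
```

```text
tool_pos: [0.5376, -0.2397, 0.0013]
contact_force: [2.1, -3.4, 0.4]
tool_pos: [0.5393, -0.1821, 0.0012]
contact_force: [2.1, -3.1, 0.2]
```

Now small steps until it reaches the stop.

```bash
python3 -m jog '[0.03,0,0,0,0,0,0.06,0,0,0,0,0,0.06,0,0,0,0,0]' |sed -n '2p;4p'
python3 -m jog '[0.02,0,0,0,0,0,0.03,0,0,0,0,0,0.03,0,0,0,0,0]' |sed -n '2p;4p'
python3 -m jog '[0.01,0,0,0,0,0,0.02,0,0,0,0,0,0.02,0,0,0,0,0]' |sed -n '2p;4p'
```

```text
tool_pos: [0.5393, -0.176, 0.0011]
contact_force: [1.0, -0.8, 0.2]
tool_pos: [0.5395, -0.1734, 0.0011]
contact_force: [-0.1, -1.7, -0.4]
tool_pos: [0.5396, -0.1713, 0.0011]
contact_force: [-0.4, -1.9, -0.6]
```

```bash
for i in 1; do
python3 -m jog '[0.01,0,0,0,0,0,0.02,0,0,0,0,0,0.02,0,0,0,0,0]' |sed -n '2p;4p'
python3 -m jog '[0.01,0,0,0,0,0,0.02,0,0,0,0,0,0.02,0,0,0,0,0]' |sed -n '2p;4p'; done
```

```text
tool_pos: [0.5397, -0.1697, 0.0012]
contact_force: [-2.4, -2.9, -1.8]
tool_pos: [0.5397, -0.1697, 0.0013]
contact_force: [-2.2, -10.2, -2.8]
```

```bash
python3 -m jog '[0.01,0,0,0,0,0,0.02,0,0,0,0,0,0.02,0,0,0,0,0]' |sed -n '2p;4p'
python3 -m jog '[-0.1,0,0,0,0,0,-0.25,0,0,0,0,0,-0.4,0,0,0,0,0,-0.5,0,-0.3,0,0,0,-0.5,0,-0.6,0,0,0,-0.5,0,-1,0,0,0]' |sed -n '2p;4p'
python3 -m jog '[-0.4,0,-0.4,0,0,0,-0.8,0,-0.8,0,0,0,-1,0,-1,0,0,0,-1,0,-1,0,0,0]' |sed -n '1,2p;4p'
python3 - <<'E'
from h import *
for n in("top","scene"):
    f=manip.grab_frame(n); P=cloud(f)
    b=R.from_euler("z",2.3,degrees=True).apply(P.reshape(-1,3)-[.548,-.039,0]).reshape(P.shape)*1000
    m=(abs(b[...,0])<55)&(b[...,1]>-140)&(b[...,1]<-70)&(b[...,2]>43.5)&(b[...,2]<56)
    q=b[m]; print(n,len(q),np.percentile(q[:,:2],[5,50,95],axis=0).round(1).tolist())
    m=(abs(b[...,0])<50)&(b[...,1]>-95)&(b[...,1]<105); print("lid z pct",np.percentile(b[m][:,2],[1,5,50,95]).round(1))
    # +y end gap and -y end
    for y in range(-136,130,8):
        w=b[(abs(b[...,0])<45)&(abs(b[...,1]-y)<4)][:,2]
        if abs(y)>90 and len(w): print(y,np.median(w).round(0),end="; ")
    print()
E
```

```text
tool_pos: [0.5398, -0.1697, 0.0014]
contact_force: [-3.0, -16.7, -4.9]
tool_pos: [0.5378, -0.2157, 0.1015]
contact_force: [0.8, -0.4, 0.2]
time: 25.78
tool_pos: [0.5358, -0.3177, 0.2039]
contact_force: [-0.1, 0.5, -0.2]
top 136 [[-42.9, -117.1], [-1.0, -110.2], [44.4, -103.2]]
lid z pct [28.8 30.9 35.8 40.7]
-136 0.0; -128 -0.0; -120 2.0; -112 49.0; -104 47.0; -96 36.0; 96 35.0; 104 36.0; 112 36.0; 120 42.0; 128 2.0; 
scene 90 [[-45.7, -123.5], [-4.5, -114.9], [40.0, -106.1]]
lid z pct [27.2 29.6 35.6 41.4]
-136 -1.0; -128 1.0; -120 24.0; -112 47.0; -104 47.0; -96 36.0; 96 36.0; 104 37.0; 112 38.0; 120 38.0; 128 36.0;
```

The lid hit a firm stop, and the batten now sits at about −113 mm, which is the shut position. The lid surface covers the whole compartment and the arm is clear.

```bash
python3 -c "
from plant import manip
print(manip.job_done())"
```

```text
the job is handed in; nothing more can be done
None
```

The bar pull lies flat on the box floor next to its mate, the lid is pushed home against its stop, and the job was handed in at about 26 s; the verdict was not shown.

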